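Ready the corner jig: tip the angle block, wind the jaw half a turn past slack

ROBOT

A 6-joint arm with a two-finger parallel gripper is mounted at the origin on a cart in front of the work surface, level with it; the furniture and walls round the work are solid. World frame = base frame: x ahead of the robot, y to its left, z up, the work surface at z = 0. Lengths are in m, angles in degrees, forces in N, time in s.
With the tool pointing down it reaches from about 0.4 to 0.825 m from the base axis. Payload 7 kg.
Tool frame: the origin (TCP) lies at the very end of the fingers, on their centre line; the grasp point (between the pads) lies 19 mm behind it; z points along the fingers, y is the line along which they close (so a half turn about z gives the same grasp; the last joint's range is limited). The gripper opens to 88 mm and grips with 3 to 60 N. Pads are 19 mm wide; open, the fingers measure 130 mm over their backs; the gripper's body (78 mm by 193 mm) begins 47 mm behind the grasp point.
Start: joints at [-51.847, 20.546, 0.682, 0, -70.136, -16.507], TCP at [0.249, -0.627, 0.227] pointing down, gripper open.
Joint ranges: [-176.03, 176.03], [-82.01, 121.73], [-58.28, 71.71], [-173.87, 95.51], [-174.79, -0.11], [-173.66, 173.66]. Speed limits (degrees/s): [136.94, 136.94, 172.46, 180, 180, 180].

INTERFACE

Orientations are given as [roll, pitch, yaw] about the fixed x, y, z axes, in that order (R = Rz(yaw) Ry(pitch) Rx(roll)).
In Python, from plant import r gives the robot as it stands. The module is installed in compiled form; this text tells all that it offers.
- The arm moves only by the tool jog_arm, never from a script. Its arguments are lists of equal length, an entry for each row: "travel": the shift along the tool's x, y, z each as a share of 50 cm, from -1 to 1, a list of three; "dr": the turn, a rotation vector about the tool's x, y, z each as a share of 360 degrees, from -1 to 1, a list of three; "claw": the opening, from 0 (shut) to 1 (fully open). A call has exactly 10 rows; each row is the pose to reach, as a shift and turn from the pose commanded when the call began, along the tool's axes at that moment, turning the shorter way round; what a row does not reach only later rows make up. A row lasts 1/8 s, in which the tool goes at most 62.5 mm and 10.7 degrees, less where a joint would pass 70% of its speed; a pose out of reach is approached as far as the arm can. A call with a number of a shift or a turn outside -1 to 1 is refused whole. A call with a gripper value outside its range is refused whole. The fingers move at their own pace and stop on an object; "newtons" is the grip in N (left out, the last holds). Time passes only in rows, so rows that repeat a pose let the fingers close, or fill a call up. It gives the time, the measured TCP pose, the force, the opening and the grip force at its end, in the units of the state.
- r.get_state(): the state, without advancing time (a new reading comes with each control period).
- r.capture(name): name is "scene" or "top"; returns a dict with "pixels" (480x640x3 uint8, red, green, blue), "range_z" (480x640 float32, m along the optical axis (not along the pixel's ray), 0 where there is no reading), "fx", "fy", "cx", "cy" (pixels), "position" and "attitude" of the camera in the world. Camera axes: x right, y up, looking along -z (the intrinsics and any distortion apply to the point x, -y, -z); pixel columns grow to the right and rows downward; lengths in m; the calibration is good to about 2 mm. A picture is of the moment at which its call begins.
- r.close_job(): hands the job in; it is judged then, once.
Trained networks look in the newest picture that a camera, given by its name, has taken for a name from the list of things; names that differ only in an ending like _2 or _b are one class to them, and where a whole thing is asked for, a point or a joint stands for the part that bears it (a point fixed in the world has none). Each returns a list of dicts, best first, with "conf" (0 to 1); they miss things now and then, are a little off and sometimes report something else, mostly with a low value. They report only what shows in the picture. A call takes as long as a camera call. They do not tell look-alikes from the thing itself.
- r.boxes_of(name, camera): "extent" ([left, top, right, bottom] in pixels, round what is visible of it).
- r.regions_of(name, camera): "pixels" (480x640 bool, what is visible of it) and "extent" ([left, top, right, bottom] in pixels, round what is visible of it).
- r.tip_of(name, camera): "at" ([column, row] in pixels: a listed point, or the origin of a listed thing).
The state is a dict: "time_s": time; "joints": joint angles; "qd": joint speeds; "joint_torque": joint torques, N m; "tcp_pos": TCP position; "eef_rot": TCP orientation; "contact_force": force on the tool from outside, world axes, zero at the start; "moment": the same for the moment, N m; "gripper_width": finger opening in m; "gripper_force": force on a finger pad.
Only numpy, scipy, OpenCV 4.12 (cv2) and the standard library are available. Lean on these libraries where they do the work, as an engineer would, in place of code of your own. Each camera call takes 0.05 s, during which the arm holds its last target. There are 200 camera calls.

TASK

Get the corner-gluing jig ready: first tip the metal L-shaped block on its bed over about its outer corner, so that it lies on its long leg with the short leg upright facing the jaw - lower it all the way, don't let it fall, keep its corner where it is, and let go. Then turn the handwheel clockwise: it has free play, so count only from the moment the jaw begins to move, and stop after half a turn, when the jaw has moved 10 mm. Leave the other things on and around the jig where they are.

Things in the scene. Friction and masses are not known exactly. Their poses are not given: they have to be found in the camera images.
- jig: Corner-gluing jig, fixed to the table: flat grey bed, top 14 mm above the table. Origin: on the table under the grey gear housing (80 x 74 mm, 76 mm high). x points away from the robot, y from the housing along the bed to the jaw and the L-block, z up. Bed spans x -65 to +85, y -50 to +295 mm. White tick marks 5 mm apart lie along the bed's front edge by the jaw.
- wheel_boss (a point): Centre of the square boss (24 x 24 mm, 24 mm tall) standing proud on the handwheel's hub. z points out along the wheel's axis, 35 degrees from vertical, leaning to -x of the jig (to the robot); x and y are square to the boss's sides and turn with the wheel. The tops of the spokes lie 13 mm, of the rim 12 mm, below this point along z.
- wheel: Handwheel on the housing's slanted neck: dark rim 102 mm across, four spokes, boss at its middle. Origin on its axis 30 mm below wheel_boss, same axes. Tightening is clockwise seen from outside (negative about z). Free play: it first turns idly (0.03 N m) for 0.5 to 1.0 rad, then drives the jaw (0.25 N m), which stays where left; 1.1 rad of play on turning back. Takes several grasps.
- jaw (a joint): Travel of the jaw along the bed (jig +y) in m: 0 at the start, positive as it is wound in towards the L-shaped block. One full turn of the driven wheel moves it 0.020 m, half a turn 0.010 m.
- jaw_top (a point): Middle of the top edge of the jaw, an upright steel plate with a wooden cheek, 80 mm wide, 18 mm thick, top 52 mm above the bed. Axes as the jig's.
- angle_heel (a point): Middle of the outer corner edge (heel) of the L-shaped aluminium block, about which it tips. Block 36 mm wide (x), legs 16 mm thick, 80 and 50 mm long from the heel, 0.14 to 0.28 kg. At the start the short leg lies on the bed along -y of this frame (to the jaw), the long leg stands along +z, outer face at y = 0. Tipped over, +z points along the bed away from the jaw.
- angle_long (a point): Centre of the long leg of the L-shaped block, 40 mm along it from the heel and half-way through its thickness. Same axes as angle_heel.
- angle_foot (a point): Middle of the end of the short leg of the L-shaped block, 50 mm from the heel and half-way through its thickness. Same axes as angle_heel.
- angle: The L-shaped block itself; origin and axes as angle_heel.
- thread_spool: Wooden thread spool, 31 mm diameter, 40 mm tall, standing at the back edge of the bed behind the jaw; origin under its centre. A bystander.
- bone_folder: Flat bone folder 22 x 155 x 4 mm lying on the table in front of the jig; origin under its centre. A bystander.
- loupe: Black loupe 37 mm diameter, 38 mm tall, standing on the table beyond the left end of the jig; origin under its centre. A bystander.
There are look-alikes about, which are no part of the job. Of the things that look like the angle, the middle-sized one is meant.

How it is judged:
By the outcome, as a careful person would: the job done as asked, in the order asked, and still so for the second after the job is handed in, with the robot touching nothing.
It also fails if it takes over 67 s, if anything falls off the work surface, if the arm or the gripper's body presses on something with over 40 N, if the wrist force passes 120 N, or if a joint passes its speed limit or range.

## Working session

There is one attempt and no reset: what is moved stays moved. The work goes in short steps, Python scripts to look and compute and a tool call to move; the robot and the scene stay as the last step left them, time stands still between calls to the robot, and variables do not carry over. Pictures are saved under pics/ and viewed, at most 10 in all, crops included, and the job is handed in when it is done.

Besides the shell and the picture viewer there is one more tool, called after "Emit:" in YAML: its name, and indented under it one key for each argument. jog_arm: Moves the arm, as the interface text tells. Its arguments: {"type":"object","properties":{"travel":{"type":"array"},"dr":{"type":"array"},"claw":{"type":"array"},"newtons":{"type":"number"}},"required":["travel","dr","claw"]}

```bash
mkdir -p pics; cat > h.py <<'E'
import numpy as np, cv2
from scipy.spatial.transform import Rotation as R
from plant import r
def cam(n):
    c=r.capture(n); a=np.array(c["attitude"],float)
    c["R"]=a if a.shape==(3,3) else (R.from_euler('xyz',a,degrees=True).as_matrix() if a.size==3 else R.from_quat(a).as_matrix())
    return c
def cloud(c):
    v,u=np.mgrid[:480,:640]; z=c["range_z"]
    p=np.stack([(u-c["cx"])/c["fx"]*z,-(v-c["cy"])/c["fy"]*z,-z],-1)
    return p@c["R"].T+np.array(c["position"])
def save(c,n): cv2.imwrite("pics/"+n,c["pixels"][:,:,::-1])
E
python3 - <<'E'
from h import *
for n in("scene","top"):
    c=cam(n); save(c,n+"0.png"); print(n,{k:c[k] for k in c if k not in("pixels","range_z","R")})
    P=cloud(c)
    for t in ["jig","wheel_boss","wheel","jaw_top","angle_heel","angle_long","angle_foot","thread_spool","bone_folder","loupe"]:
        for d in r.tip_of(t,n)[:4]:
            u,v=[int(round(x)) for x in d["at"]]
            print(t,round(d["conf"],2),u,v,P[min(v,479),min(u,639)].round(3))
    for d in r.boxes_of("angle",n)[:5]: print("box",round(d["conf"],2),np.round(d["extent"]))
print(r.get_state())
E
```

```text
scene {'fx': 581.2967919113087, 'fy': 581.2967919113087, 'cx': 314.5260018451317, 'cy': 247.80081663607055, 'position': array([0.12973622, 0.63894239, 0.84656464]), 'attitude': array([  45.45162479,   -1.13646378, -149.43348224])}
jig 0.83 325 227 [ 0.542 -0.132  0.047]
wheel_boss 0.87 351 189 [ 0.503 -0.159  0.144]
wheel_boss 0.72 291 266 [0.535 0.009 0.061]
wheel_boss 0.16 324 229 [ 0.545 -0.134  0.038]
wheel 0.98 344 198 [ 0.516 -0.156  0.118]
jaw_top 0.73 312 230 [ 0.55  -0.093  0.066]
angle_heel 0.98 305 358 [0.421 0.146 0.02 ]
angle_heel 0.9 414 254 [ 0.36  -0.173  0.03 ]
angle_long 0.82 310 348 [0.414 0.142 0.049]
angle_long 0.76 291 267 [0.535 0.008 0.058]
angle_long 0.68 416 238 [ 0.362 -0.172  0.074]
angle_foot 0.77 322 359 [0.398 0.126 0.01 ]
angle_foot 0.59 297 263 [0.526 0.002 0.069]
thread_spool 0.67 281 242 [ 0.605 -0.064  0.029]
bone_folder 0.77 348 297 [ 0.428 -0.024  0.005]
loupe 0.82 233 346 [0.536 0.193 0.028]
box 0.77 [380. 208. 427. 270.]
box 0.57 [304. 336. 324. 365.]
top {'fx': 577.5907506371664, 'fy': 577.5907506371664, 'cx': 310.5946005960493, 'cy': 234.7766
[... 975 characters left out ...]
61. 286.]
{'time_s': 1.2, 'joints': array([-5.18449825e+01,  2.05479195e+01,  6.82700302e-01,  5.23896502e-04,
       -7.01349880e+01, -1.65075048e+01]), 'qd': array([-0.0156216 , -0.02293253,  0.03254606, -0.01904031,  0.03193004,
       -0.01389344]), 'joint_torque': array([-3.25021801e-04, -5.82399130e+01,  2.93292171e+01,  7.00237915e+00,
        1.22882979e-02, -3.55856605e-05]), 'tcp_pos': array([ 0.24899204, -0.62739023,  0.22655092]), 'eef_rot': array([ 1.79999941e+02, -5.31294223e-04, -1.58352309e+02]), 'contact_force': array([ 0.40355448, -0.19298104,  0.56826615]), 'moment': array([ 0.07581249,  0.01332224, -0.01608491]), 'gripper_force': 0.0, 'gripper_width': 0.08745909102787992}
```

```bash
ls pics
```

```text
scene0.png
top0.png
```

View pics/scene0.png

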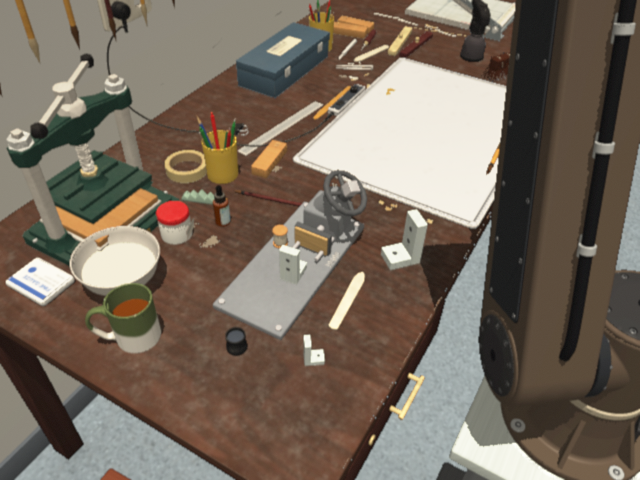

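View pics/top0.png

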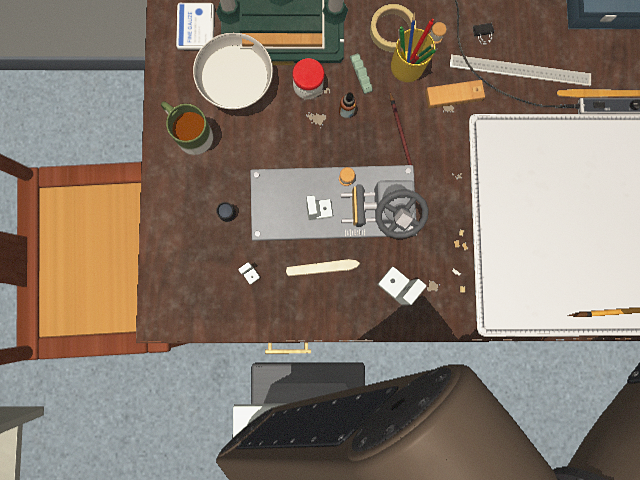

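The on-bed L (top px ~(318,207), scene px ~(291,265)) is the middle-sized one. The small one is at scene (313,352) and the large one at scene (405,240). The wheel is at top (402,215) and the jaw at top (360,203).

```bash
cat >> h.py <<'E'
def jigfit(P):
    z=P[...,2]; m=(abs(z-.014)<.005)&(P[...,0]>.44)&(P[...,0]<.66)&(P[...,1]>-.25)&(P[...,1]<.2)
    m=cv2.morphologyEx(m.astype(np.uint8),cv2.MORPH_OPEN,np.ones((5,5)))
    n,l,s,_=cv2.connectedComponentsWithStats(m); k=1+np.argmax(s[1:,4])
    Q=P[l==k]; return Q, cv2.minAreaRect((Q[:,:2]*1000).astype(np.float32))
E
python3 - <<'E'
from h import *
C={n:cam(n) for n in("scene","top")}; 
np.savez("c0.npz",**{n:cloud(C[n]) for n in C},**{n+"px":C[n]["pixels"] for n in C})
for n in C:
    P=cloud(C[n]); Q,rc=jigfit(P); print(n,rc,cv2.boxPoints(rc).round(1).tolist(),np.median(Q[:,2]))
    # L block
    m=(P[...,0]>.50)&(P[...,0]<.58)&(P[...,1]>-.06)&(P[...,1]<.05)&(P[...,2]>.02)
    Q=P[m]
    for lo,hi in((.022,.04),(.04,.06),(.06,.085),(.085,.105)):
        q=Q[(Q[:,2]>lo)&(Q[:,2]<hi)]
        if len(q)>5: print(lo,len(q),q.min(0).round(4),q.max(0).round(4),np.median(q,0).round(4)); 
        if len(q)>5: print("   rect",cv2.minAreaRect((q[:,:2]*1000).astype(np.float32)))
    # jaw
    m=(P[...,0]>.48)&(P[...,0]<.62)&(P[...,1]>-.13)&(P[...,1]<-.06)&(P[...,2]>.055)&(P[...,2]<.075); print("jaw",m.sum(),cv2.minAreaRect((P[m][:,:2]*1000).astype(np.float32)),np.median(P[m][:,2]))
    # boss
    d=r.tip_of("wheel_boss",n)[0]["at"]; print("boss",d)
    u,v=[int(x) for x in d]; im=C[n]["pixels"][v-55:v+55,u-60:u+60,::-1]
    cv2.imwrite("pics/w_%s.png"%n,cv2.resize(im,None,fx=5,fy=5,interpolation=cv2.INTER_CUBIC)); print(u-60,v-55)
E
python3 -c "
import cv2,numpy as np
a=cv2.imread('pics/w_scene.png');b=cv2.imread('pics/w_top.png');cv2.imwrite('pics/w.png',cv2.resize(np.hstack([a,b]),(800,367)))"
```

```text
scene ((563.4485473632812, -44.42497253417969), (151.9757537841797, 345.452880859375), 1.3649780750274658) [[483.3999938964844, 126.4000015258789], [491.6000061035156, -218.89999389648438], [643.5, -215.3000030517578], [635.2999877929688, 130.10000610351562]] 0.013303910049589085
0.022 195 [ 0.5197 -0.0588  0.0221] [0.5604 0.012  0.04  ] [0.535  0.006  0.0293]
   rect ((540.1477661132812, -23.54071807861328), (72.73595428466797, 36.699649810791016), 86.61564636230469)
0.04 146 [ 0.5246 -0.0094  0.0401] [0.5588 0.0123 0.0599] [0.5385 0.0076 0.0502]
   rect ((539.2940063476562, 7.1953630447387695), (36.04558563232422, 16.498931884765625), 32.20697021484375)
0.06 198 [ 0.5248 -0.0086  0.06  ] [0.561  0.0132 0.0849] [0.5402 0.0081 0.0728]
   rect ((540.7516479492188, 6.9338226318359375), (37.704105377197266, 15.2827787399292), 28.421350479125977)
0.085 177 [ 0.5245 -0.0087  0.0851] [0.5619 0.0121 0.0972] [0.5418 0.0038 0.0923]
   rect ((543.461669921875, 1.4961357116699219), (36.357032775878906, 19.185436248779297), 6.529592990875244)
jaw 402 ((569.503173828125, -103.09310150146484), (11
[... 615 characters left out ...]
.5588 0.0097 0.0598] [0.5276 0.0018 0.0517]
   rect ((540.201416015625, 5.265979766845703), (35.967445373535156, 13.082535743713379), 33.48468017578125)
0.06 19 [ 0.5265 -0.0098  0.0601] [0.5593 0.0098 0.0832] [0.5277 0.0021 0.0723]
   rect ((540.5181884765625, 5.44123649597168), (36.25655746459961, 12.925819396972656), 32.69473648071289)
0.085 156 [ 0.5258 -0.0094  0.0855] [0.563  0.0081 0.0985] [5.435e-01 3.000e-04 9.340e-02]
   rect ((544.3663330078125, -0.3948678970336914), (36.03902816772461, 15.896674156188965), 7.7940826416015625)
jaw 398 ((566.9860229492188, -91.6526107788086), (113.20772552490234, 33.64641189575195), 14.72568130493164) 0.06391302142401278
boss [403.6, 218.4]
343 163
```

View pics/w.png

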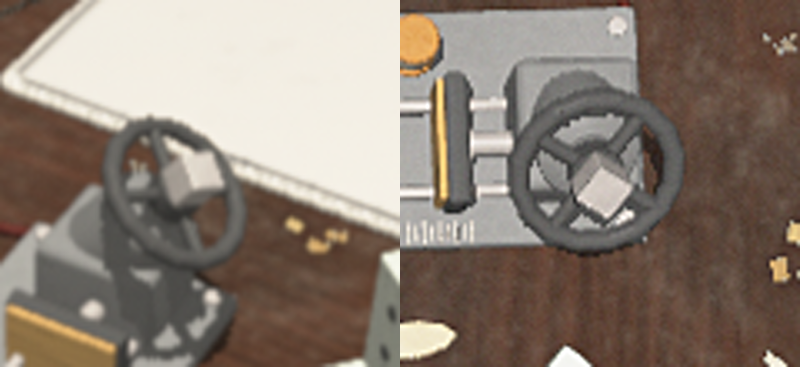

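Left crop: the boss stands at scene px ~(351,189). Right crop: its bright top face is rotated about 35° at top px ~(403,219), with the spokes diagonal. I'll plan the tipping poses first.

```bash
cat >> h.py <<'E'
import json
def rows(Rc,pc,targets):
    """targets list of (R,p); prints rounded travel/dr relative to commanded (Rc,pc)"""
    T=[];D=[]
    for Rt,pt in targets:
        T.append([round(float(x),4) for x in Rc.T@(pt-pc)/.5])
        D.append([round(float(x),4) for x in R.from_matrix(Rc.T@Rt).as_rotvec(degrees=True)/360])
    print("travel",json.dumps(T),"\ndr",json.dumps(D))
def apply(Rc,pc,t,d):
    return Rc@R.from_rotvec(np.array(d)*360,degrees=True).as_matrix(), pc+Rc@(np.array(t)*.5)
def st():
    s=r.get_state(); Rm=R.from_euler('xyz',s["eef_rot"],degrees=True).as_matrix(); return s,Rm,np.array(s["tcp_pos"])
HEEL=np.array([.543,.008,.014]); RB=R.from_euler('z',7.8,degrees=True).as_matrix()
def blk(th,al=33,h=70,back=0,s=-2):
    "tool pose for block tipped by th deg; back = mm retreat along tool z"
    a=np.radians(al); z=np.array([0,np.sin(a),-np.cos(a)]); y=np.array([-1.,0,0]); x=np.cross(y,z)
    p=np.array([0,-8,h])/1000+z*(s-back)/1000
    Q=RB@R.from_euler('x',-th,degrees=True).as_matrix()
    return Q@np.stack([x,y,z],1), HEEL+Q@p
E
python3 - <<'E'
from h import *
s,Rm,p=st()
A=blk(0,back=200); print(A[1],blk(0)[1],blk(90)[1])
rows(Rm,p,[A])
E
```

```text
[ 0.55901676 -0.10892517  0.25341145] [ 0.54423356 -0.00100518  0.08567734] [0.53327227 0.07901417 0.02308928]
travel [[-0.9589, 0.735, -0.0537]] 
dr [[-0.0608, -0.0776, -0.2053]]
```

Emit:
jog_arm:
  travel:
    - [-0.09,0.07,-0.12]
    - [-0.19,0.15,-0.12]
    - [-0.29,0.22,-0.12]
    - [-0.38,0.29,-0.12]
    - [-0.48,0.37,-0.12]
    - [-0.58,0.44,-0.1]
    - [-0.67,0.51,-0.08]
    - [-0.77,0.59,-0.06]
    - [-0.86,0.66,-0.054]
    - [-0.9589,0.735,-0.0537]
  dr:
    - [-0.006,-0.008,-0.02]
    - [-0.012,-0.016,-0.041]
    - [-0.018,-0.023,-0.062]
    - [-0.024,-0.031,-0.082]
    - [-0.03,-0.039,-0.103]
    - [-0.036,-0.047,-0.123]
    - [-0.042,-0.054,-0.144]
    - [-0.049,-0.062,-0.164]
    - [-0.055,-0.07,-0.185]
    - [-0.0608,-0.0776,-0.2053]
  claw: [1,1,1,1,1,1,1,1,1,1]

```text
time_s: 2.65
tcp_pos: [0.5586, -0.1091, 0.2533]
eef_rot: [-179.9, 33.1, -81.9]
contact_force: [0.7, -1.0, 0.7]
gripper_width: 0.088
gripper_force: 0.0
```

```bash
python3 - <<'E'
from h import *
s,Rm,p=st(); A=blk(0,back=200); print(s["time_s"],s["joints"].round(1),p,np.abs(R.from_matrix(Rm.T@A[0]).as_rotvec(degrees=True)).max(),s["contact_force"],s["moment"])
rows(Rm,p,[A,blk(0,back=150),blk(0,back=100),blk(0,back=50),blk(0)])
E
```

```text
2.65 [-13.7  20.6   8.5 -30.5 -91.3  24.7] [ 0.55858294 -0.10913264  0.25327307] 0.2166571137484125 [ 0.65587348 -0.98748704  0.66606416] [-1.96637507 -0.21033096 -0.07492918]
travel [[-0.0004, -0.0009, -0.0001], [-0.0003, -0.001, 0.0999], [-0.0001, -0.0012, 0.1999], [0.0, -0.0013, 0.2999], [0.0002, -0.0014, 0.3999]] 
dr [[0.0002, 0.0002, 0.0006], [0.0002, 0.0002, 0.0006], [0.0002, 0.0002, 0.0006], [0.0002, 0.0002, 0.0006], [0.0002, 0.0002, 0.0006]]
```

Emit:
jog_arm:
  travel:
    - [0,0,0.08]
    - [0,0,0.16]
    - [0,0,0.24]
    - [0,0,0.31]
    - [0,0,0.36]
    - [0,0,0.4]
    - [0,0,0.4]
    - [0,0,0.4]
    - [0,0,0.4]
    - [0,0,0.4]
  dr:
    - [0,0,0]
    - [0,0,0]
    - [0,0,0]
    - [0,0,0]
    - [0,0,0]
    - [0,0,0]
    - [0,0,0]
    - [0,0,0]
    - [0,0,0]
    - [0,0,0]
  claw: [1,1,1,1,1,1,1,0.5,0.5,0.5]
  newtons: 5

```text
time_s: 3.9
tcp_pos: [0.5436, -0.0033, 0.0863]
eef_rot: [-179.9, 33.0, -82.2]
contact_force: [-0.2, 0.3, -0.3]
gripper_width: 0.063
gripper_force: 0.0
```

```bash
python3 - <<'E'
from h import *
s,Rm,p=st(); print(s["time_s"],p,blk(0)[1],s["contact_force"],s["gripper_width"])
c=cam("scene"); im=c["pixels"][170:350,190:430,::-1]; d=cam("top")["pixels"][130:310,230:470,::-1]
cv2.imwrite("pics/g1.png",cv2.resize(np.hstack([im,d]),None,fx=1.66,fy=1.66,interpolation=cv2.INTER_CUBIC))
E
```

```text
3.9 [ 0.54355151 -0.00330708  0.08630154] [ 0.54423356 -0.00100518  0.08567734] [-0.18281078  0.25235777 -0.2844872 ] 0.06300745385186564
```

View pics/g1.png

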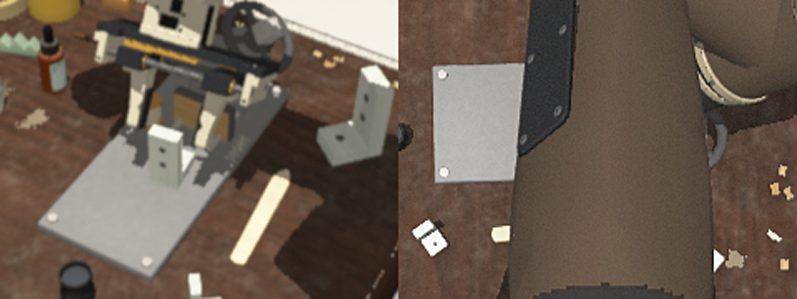

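```bash
python3 - <<'E'
from h import *
s,Rm,p=st(); print(p); rows(Rm,p,[blk(0,s=0)])
E
```

```text
[ 0.54338071 -0.0031352   0.08609104]
travel [[-0.0029, -0.0023, 0.0069]] 
dr [[-0.0001, -0.0001, 0.0]]
```

Emit:
jog_arm:
  travel:
    - [-0.003,-0.002,0.005]
    - [-0.003,-0.002,0.005]
    - [-0.003,-0.002,0.005]
    - [-0.003,-0.002,0.005]
    - [-0.003,-0.002,0.005]
    - [-0.003,-0.002,0.005]
    - [-0.003,-0.002,0.005]
    - [-0.003,-0.002,0.005]
    - [-0.003,-0.002,0.005]
    - [-0.003,-0.002,0.005]
  dr:
    - [0,0,0]
    - [0,0,0]
    - [0,0,0]
    - [0,0,0]
    - [0,0,0]
    - [0,0,0]
    - [0,0,0]
    - [0,0,0]
    - [0,0,0]
    - [0,0,0]
  claw: [0.6,0.5,0.45,0.4,0.36,0.3,0.3,0.3,0.3,0.3]
  newtons: 6

```text
time_s: 5.25
tcp_pos: [0.5439, -0.0001, 0.0845]
eef_rot: [-180.0, 33.0, -82.2]
contact_force: [1.2, -0.3, 0.6]
gripper_width: 0.0364
gripper_force: 6.0
```

```bash
python3 - <<'E'
from h import *
s,Rm,p=st(); print(p,blk(0)[1],s["contact_force"],s["moment"],s["gripper_width"],s["gripper_force"],R.from_matrix(Rm.T@blk(0)[0]).as_rotvec(degrees=True))
P=cloud(cam("scene"))
m=(P[...,0]>.50)&(P[...,0]<.58)&(P[...,1]>-.06)&(P[...,1]<.05)&(P[...,2]>.02)
Q=P[m]
for lo,hi in((.022,.04),(.04,.06),(.06,.08)):
        q=Q[(Q[:,2]>lo)&(Q[:,2]<hi)]
        print(lo,len(q),q.max(0).round(4),np.median(q,0).round(4)); 
E
```

```text
[ 5.43858891e-01 -1.45085838e-04  8.44685123e-02] [ 0.54423356 -0.00100518  0.08567734] [ 1.16807933 -0.2737606   0.61667571] [-1.61784448 -0.59389559 -0.31755722] 0.03636522425199201 6.006166711449623 [-0.00909269 -0.00983544  0.0047495 ]
0.022 195 [0.5605 0.013  0.0399] [0.5357 0.0058 0.0295]
0.04 143 [0.5595 0.0132 0.06  ] [0.5381 0.0079 0.0502]
0.06 148 [0.5597 0.0125 0.0797] [0.5392 0.0078 0.0697]
```

```bash
python3 - <<'E'
from h import *
s,Rm,p=st(); T=[]
for th in np.arange(3,31,3):
    Q=RB@R.from_euler('x',-th,degrees=True).as_matrix()@RB.T
    T.append((Q@Rm,HEEL+Q@(p-HEEL)))
rows(Rm,p,T)
E
```

```text
travel [[-0.0066, 0.0, 0.0035], [-0.0129, 0.0, 0.0073], [-0.0191, 0.0, 0.0114], [-0.025, 0.0, 0.0159], [-0.0307, 0.0, 0.0206], [-0.0362, 0.0, 0.0257], [-0.0414, 0.0, 0.031], [-0.0462, 0.0, 0.0366], [-0.0508, 0.0, 0.0424], [-0.0551, 0.0, 0.0485]] 
dr [[-0.0, 0.0083, -0.0], [-0.0, 0.0167, -0.0], [-0.0, 0.025, -0.0], [-0.0, 0.0333, -0.0], [-0.0, 0.0417, -0.0], [-0.0, 0.05, -0.0], [-0.0, 0.0583, -0.0], [-0.0, 0.0667, -0.0], [-0.0, 0.075, -0.0], [-0.0, 0.0833, -0.0]]
```

Emit:
jog_arm:
  travel:
    - [-0.0066,0,0.0035]
    - [-0.0129,0,0.0073]
    - [-0.0191,0,0.0114]
    - [-0.025,0,0.0159]
    - [-0.0307,0,0.0206]
    - [-0.0362,0,0.0257]
    - [-0.0414,0,0.031]
    - [-0.0462,0,0.0366]
    - [-0.0508,0,0.0424]
    - [-0.0551,0,0.0485]
  dr:
    - [0,0.0083,0]
    - [0,0.0167,0]
    - [0,0.025,0]
    - [0,0.0333,0]
    - [0,0.0417,0]
    - [0,0.05,0]
    - [0,0.0583,0]
    - [0,0.0667,0]
    - [0,0.075,0]
    - [0,0.0833,0]
  claw: [0.3,0.3,0.3,0.3,0.3,0.3,0.3,0.3,0.3,0.3]
  newtons: 15

```text
time_s: 6.55
tcp_pos: [0.5382, 0.0358, 0.0788]
eef_rot: [179.9, 2.9, -82.2]
contact_force: [0.1, -0.4, -1.6]
gripper_width: 0.0362
gripper_force: 15.0
```

```bash
python3 - <<'E'
from h import *
s,Rm,p=st(); print(p,s["eef_rot"],s["joints"].round(0),s["contact_force"],s["gripper_width"],s["gripper_force"])
c=cam("scene"); P=cloud(c); im=c["pixels"][170:350,190:430,::-1]
cv2.imwrite("pics/g2.png",cv2.resize(im,None,fx=3,fy=3,interpolation=cv2.INTER_CUBIC))
E
```

```text
[0.53821126 0.03578297 0.07880553] [179.94286466   2.89671602 -82.19545239] [ 22.  16. -26.  -4. -47. -12.] [ 0.08654679 -0.42423813 -1.63520878] 0.036202051264167284 14.98030811548233
```

View pics/g2.png

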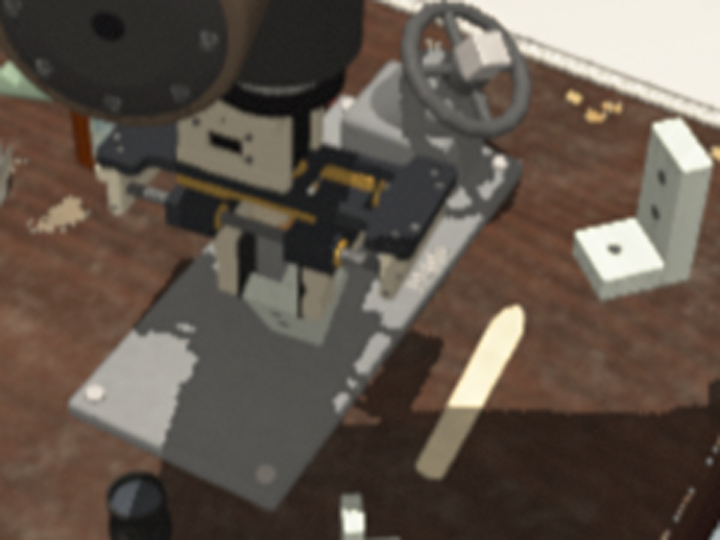

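The block (crop ~(300,300)) has tipped 30° in the grip, with its heel at the bed. I'll continue.

Emit:
jog_arm:
  travel:
    - [-0.0066,0,0.0035]
    - [-0.0129,0,0.0073]
    - [-0.0191,0,0.0114]
    - [-0.025,0,0.0159]
    - [-0.0307,0,0.0206]
    - [-0.0362,0,0.0257]
    - [-0.0414,0,0.031]
    - [-0.0462,0,0.0366]
    - [-0.0508,0,0.0424]
    - [-0.0551,0,0.0485]
  dr:
    - [0,0.0083,0]
    - [0,0.0167,0]
    - [0,0.025,0]
    - [0,0.0333,0]
    - [0,0.0417,0]
    - [0,0.05,0]
    - [0,0.0583,0]
    - [0,0.0667,0]
    - [0,0.075,0]
    - [0,0.0833,0]
  claw: [0.3,0.3,0.3,0.3,0.3,0.3,0.3,0.3,0.3,0.3]

```text
time_s: 7.85
tcp_pos: [0.5347, 0.064, 0.0562]
eef_rot: [180.0, -27.1, -82.2]
contact_force: [-1.0, -0.5, -2.0]
gripper_width: 0.0357
gripper_force: 15.0
```

```bash
python3 - <<'E'
from h import *
s,Rm,p=st(); print(p,s["eef_rot"],s["joints"].round(0),s["contact_force"],s["gripper_width"],s["gripper_force"])
p0=np.array([.54386,-.000145,.08447]); Q=RB@R.from_euler('x',-60,degrees=True).as_matrix()@RB.T; print(HEEL+Q@(p0-HEEL))
E
```

```text
[0.53470555 0.06399321 0.05615715] [179.95611299 -27.09032544 -82.19223808] [ 42.  23. -39.  30. -49. -58.] [-1.04133982 -0.50103175 -1.97903913] 0.035742798747323105 14.981362670660019
[0.53502193 0.06437447 0.05632459]
```

Emit:
jog_arm:
  travel:
    - [-0.0066,0,0.0035]
    - [-0.0129,0,0.0073]
    - [-0.0191,0,0.0114]
    - [-0.025,0,0.0159]
    - [-0.0307,0,0.0206]
    - [-0.0362,0,0.0257]
    - [-0.0414,0,0.031]
    - [-0.0462,0,0.0366]
    - [-0.049,0,0.04]
    - [-0.049,0,0.04]
  dr:
    - [0,0.0083,0]
    - [0,0.0167,0]
    - [0,0.025,0]
    - [0,0.0333,0]
    - [0,0.0417,0]
    - [0,0.05,0]
    - [0,0.0583,0]
    - [0,0.0667,0]
    - [0,0.0717,0]
    - [0,0.0717,0]
  claw: [0.3,0.3,0.3,0.3,0.3,0.3,0.3,0.3,0.3,0.3]

```text
time_s: 9.1
tcp_pos: [0.5331, 0.0771, 0.0267]
eef_rot: [179.9, -52.9, -82.1]
contact_force: [0.2, -0.7, -0.2]
gripper_width: 0.0355
gripper_force: 15.0
```

```bash
python3 - <<'E'
from h import *
s,Rm,p=st(); print(p,s["eef_rot"],s["joints"].round(0),s["contact_force"],s["gripper_width"],s["gripper_force"])
p0=np.array([.54386,-.000145,.08447])
R0=R.from_euler('xyz',[-180,33,-82.2],degrees=True).as_matrix()
def tg(th):
    Q=RB@R.from_euler('x',-th,degrees=True).as_matrix()@RB.T; return Q@R0,HEEL+Q@(p0-HEEL)
print(tg(85.8)[1]); a=tg(85.8); rows(a[0],a[1],[tg(88),tg(89),tg(90),tg(90.5)])
for n in("scene",):
    P=cloud(cam(n)); m=(P[...,0]>.51)&(P[...,0]<.58)&(P[...,1]>0)&(P[...,1]<.03)&(P[...,2]>.045)&(P[...,2]<.08); Q=P[m]; print(len(Q),Q.min(0),Q.max(0))
E
```

```text
[0.53309625 0.07709085 0.02672034] [179.88345395 -52.88724934 -82.07323699] [ 51.  38. -38.  41. -63. -78.] [ 0.18455133 -0.73376814 -0.21820868] 0.03549917925270488 14.990448653697968
[0.53329216 0.07700211 0.02732547]
travel [[-0.0048, 0.0, 0.0025], [-0.007, 0.0, 0.0037], [-0.0091, -0.0, 0.005], [-0.0102, -0.0, 0.0056]] 
dr [[0.0, 0.0061, 0.0], [0.0, 0.0089, -0.0], [0.0, 0.0117, -0.0], [0.0, 0.0131, -0.0]]
189 [0.52789992 0.00613312 0.04518859] [0.55990607 0.02644007 0.06798297]
```

Emit:
jog_arm:
  travel:
    - [-0.0024,0,0.0012]
    - [-0.0048,0,0.0025]
    - [-0.006,0,0.003]
    - [-0.007,0,0.0037]
    - [-0.008,0,0.0043]
    - [-0.0091,0,0.005]
    - [-0.0096,0,0.0053]
    - [-0.0102,0,0.0056]
    - [-0.0102,0,0.0056]
    - [-0.0102,0,0.0056]
  dr:
    - [0,0.003,0]
    - [0,0.0061,0]
    - [0,0.0075,0]
    - [0,0.0089,0]
    - [0,0.0103,0]
    - [0,0.0117,0]
    - [0,0.0124,0]
    - [0,0.0131,0]
    - [0,0.0131,0]
    - [0,0.0131,0]
  claw: [0.3,0.3,0.3,0.3,0.3,0.3,0.3,0.3,0.3,0.3]

```text
time_s: 10.4
tcp_pos: [0.534, 0.0748, 0.0303]
eef_rot: [-179.4, -58.2, -82.9]
contact_force: [-1.7, -8.2, 48.6]
gripper_width: 0.0355
gripper_force: 39.7
```

```bash
python3 - <<'E'
from h import *
s,Rm,p=st(); print(p,s["eef_rot"],s["contact_force"],s["moment"],s["gripper_width"],s["gripper_force"])
for n in("scene",):
    c=cam(n);P=cloud(c); m=(P[...,0]>.51)&(P[...,0]<.58)&(P[...,1]>0)&(P[...,1]<.03)&(P[...,2]>.045)&(P[...,2]<.08); Q=P[m]; print(len(Q),Q.min(0),Q.max(0))
    q=Q[Q[:,2]>.0615]; A=np.c_[q[:,:2],np.ones(len(q))]; print(len(q),np.linalg.lstsq(A,q[:,2],rcond=None)[0])
cv2.imwrite("pics/g3.png",cv2.resize(c["pixels"][200:350,210:410,::-1],None,fx=4,fy=4,interpolation=cv2.INTER_CUBIC))
E
```

```text
[0.53399364 0.07480277 0.03025013] [-179.36960943  -58.21058304  -82.91926101] [-1.65636653 -8.20054404 48.57171381] [-10.02781558  -2.25579422  -0.63068557] 0.035474014625148376 39.65544073842466
196 [0.53317454 0.00686552 0.04521984] [0.55910564 0.02788413 0.07524759]
130 [ 0.04279284 -0.28355825  0.05196065]
```

View pics/g3.png

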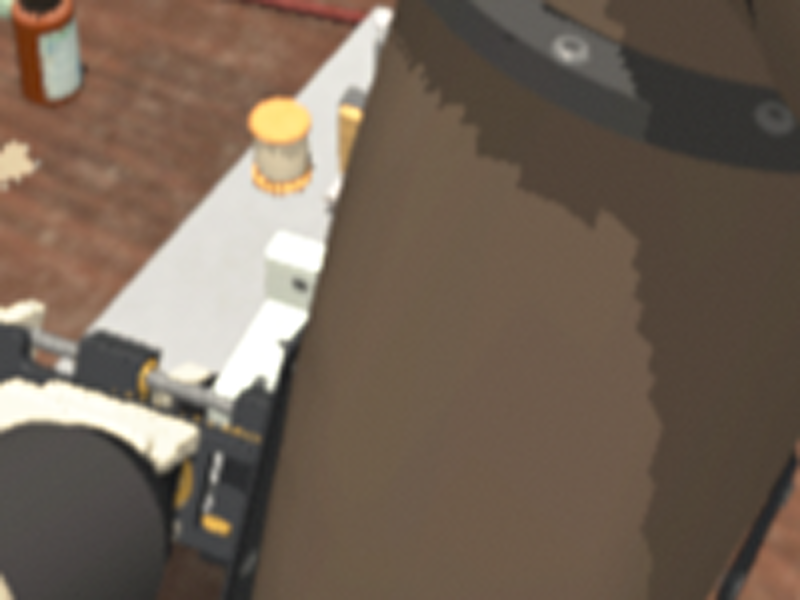

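The crop shows the spool and jaw undisturbed. The L's short leg is at ~(295,265), but the gripper body hangs over the loupe's location and the tool is being pushed up at 48 N. I'll back off now and finish with the tool tilted less.

```bash
cat >> h.py <<'E'
p0=np.array([.54386,-.000145,.08447]); R0=R.from_euler('xyz',[-180,33,-82.2],degrees=True).as_matrix()
def tg(th,back=0):
    "rigid tip by th, tool turned back by 'back' deg about TCP"
    Q=RB@R.from_euler('x',-th,degrees=True).as_matrix()@RB.T; return Q@R0@R.from_euler('y',-back,degrees=True).as_matrix(),HEEL+Q@(p0-HEEL)
E
python3 - <<'E'
from h import *
a=tg(90.5); rows(a[0],a[1],[tg(86),tg(86,6),tg(84,6)])
E
```

```text
travel [[0.0102, 0.0, -0.0046], [0.0102, 0.0, -0.0046], [0.0148, 0.0, -0.0063]] 
dr [[-0.0, -0.0125, 0.0], [-0.0, -0.0292, 0.0], [-0.0, -0.0347, 0.0]]
```

Emit:
jog_arm:
  travel:
    - [0.005,0,-0.0025]
    - [0.0102,0,-0.0046]
    - [0.0102,0,-0.0046]
    - [0.0102,0,-0.0046]
    - [0.0102,0,-0.0046]
    - [0.0102,0,-0.0046]
    - [0.0102,0,-0.0046]
    - [0.0102,0,-0.0046]
    - [0.0102,0,-0.0046]
    - [0.0102,0,-0.0046]
  dr:
    - [0,-0.0065,0]
    - [0,-0.0125,0]
    - [0,-0.0125,0]
    - [0,-0.0125,0]
    - [0,-0.0125,0]
    - [0,-0.0125,0]
    - [0,-0.0125,0]
    - [0,-0.0125,0]
    - [0,-0.0125,0]
    - [0,-0.0125,0]
  claw: [0.3,0.3,0.3,0.3,0.3,0.3,0.3,0.3,0.3,0.3]

```text
time_s: 11.7
tcp_pos: [0.5332, 0.0771, 0.0271]
eef_rot: [180.0, -53.0, -82.2]
contact_force: [0.2, 0.6, -0.6]
gripper_width: 0.0356
gripper_force: 15.0
```

```bash
python3 - <<'E'
from h import *
s,Rm,p=st(); print(p,tg(86)[1],s["eef_rot"],s["contact_force"],s["moment"],s["gripper_width"],s["gripper_force"])
c=cam("scene");P=cloud(c); m=(P[...,0]>.52)&(P[...,0]<.57)&(P[...,1]>0)&(P[...,1]<.03)&(P[...,2]>.04)&(P[...,2]<.08); Q=P[m]; print(len(Q),Q.min(0),Q.max(0))
q=Q[Q[:,2]>Q[:,2].max()-.006];print(np.median(q,0))
print([(d["conf"],d["at"]) for n in("scene",) for d in r.tip_of("loupe",n)])
c=cam("top");print([(d["conf"],d["at"]) for d in r.tip_of("loupe","top")])
P=cloud(c)
for d in r.tip_of("loupe","top"): print(P[int(d["at"][1]),int(d["at"][0])])
E
```

```text
[0.53319665 0.07706714 0.0270977 ] [0.53328591 0.07704777 0.02708215] [179.99753864 -53.00609061 -82.19614848] [ 0.19267135  0.57227792 -0.60462784] [3.00786189 0.49079258 0.04812327] 0.03560915564068644 14.993417412042618
209 [0.52871688 0.00573318 0.04036695] [0.55875629 0.02683927 0.06827848]
[0.5438477  0.01532057 0.06387734]
[(0.46, [234.4, 348.3])]
[]
```

```bash
python3 - <<'E'
from h import *
a=tg(86); rows(a[0],a[1],[tg(86+k*4.4/7,k*10/7) for k in range(1,8)])
E
```

```text
travel [[-0.0014, -0.0, 0.0007], [-0.0028, -0.0, 0.0014], [-0.0041, -0.0, 0.0021], [-0.0055, -0.0, 0.0029], [-0.0069, -0.0, 0.0036], [-0.0082, -0.0, 0.0044], [-0.0096, -0.0, 0.0052]] 
dr [[0.0, -0.0022, 0.0], [0.0, -0.0044, 0.0], [0.0, -0.0067, 0.0], [0.0, -0.0089, -0.0], [0.0, -0.0111, 0.0], [0.0, -0.0133, 0.0], [0.0, -0.0156, -0.0]]
```

Emit:
jog_arm:
  travel:
    - [-0.0014,0,0.0007]
    - [-0.0028,0,0.0014]
    - [-0.0041,0,0.0021]
    - [-0.0055,0,0.0029]
    - [-0.0069,0,0.0036]
    - [-0.0082,0,0.0044]
    - [-0.0096,0,0.0052]
    - [-0.0096,0,0.0052]
    - [-0.0096,0,0.0052]
    - [-0.0096,0,0.0052]
  dr:
    - [0,-0.0022,0]
    - [0,-0.0044,0]
    - [0,-0.0067,0]
    - [0,-0.0089,0]
    - [0,-0.0111,0]
    - [0,-0.0133,0]
    - [0,-0.0156,0]
    - [0,-0.0156,0]
    - [0,-0.0156,0]
    - [0,-0.0156,0]
  claw: [0.3,0.3,0.3,0.3,0.3,0.3,0.3,0.3,0.3,0.3]
  newtons: 8

```text
time_s: 13.2
tcp_pos: [0.533, 0.0777, 0.0217]
eef_rot: [180.0, -47.4, -82.2]
contact_force: [0.8, 0.2, -0.2]
gripper_width: 0.0362
gripper_force: 8.0
```

```bash
python3 - <<'E'
from h import *
s,Rm,p=st(); print(p,tg(90.4)[1],s["eef_rot"],s["contact_force"],s["moment"],s["gripper_width"],s["gripper_force"])
c=cam("scene");P=cloud(c); m=(P[...,0]>.52)&(P[...,0]<.57)&(P[...,1]>0)&(P[...,1]<.03)&(P[...,2]>.04)&(P[...,2]<.08); Q=P[m]; print(len(Q),Q.min(0),Q.max(0))
q=Q[Q[:,2]>Q[:,2].max()-.006];print(np.median(q,0))
E
```

```text
[0.53302217 0.07772713 0.0216637 ] [0.53317758 0.07783854 0.02169419] [179.97649488 -47.4185598  -82.18463031] [ 0.78662924  0.20999994 -0.22629965] [2.46841822 0.23686853 0.2935844 ] 0.036220986244872 8.000419735908508
265 [0.52195278 0.00718153 0.04004112] [0.55864822 0.02914848 0.06690479]
[0.53882485 0.01757177 0.06334786]
```

Emit:
jog_arm:
  travel:
    - [0,0,0]
    - [0,0,0]
    - [0,0,0]
    - [0,0,0]
    - [0,0,-0.03]
    - [0,0,-0.1]
    - [0,0,-0.2]
    - [0,0,-0.3]
    - [0,0,-0.4]
    - [0,0,-0.4]
  dr:
    - [0,0,0]
    - [0,0,0]
    - [0,0,0]
    - [0,0,0]
    - [0,0,0]
    - [0,0,0]
    - [0,0,0]
    - [0,0,0]
    - [0,0,0]
    - [0,0,0]
  claw: [0.5,0.65,0.8,0.8,0.8,0.8,0.8,0.8,0.8,0.8]

```text
time_s: 14.5
tcp_pos: [0.5137, 0.2283, 0.1597]
eef_rot: [-179.7, -47.1, -82.2]
contact_force: [-0.4, 0.2, -0.6]
gripper_width: 0.07
gripper_force: 0.0
```

```bash
python3 - <<'E'
from h import *
s,Rm,p=st(); print(p,s["joints"].round(0),s["contact_force"])
for n in("scene","top"):
    c=cam(n);P=cloud(c); m=(P[...,0]>.50)&(P[...,0]<.58)&(P[...,1]>-.01)&(P[...,1]<.1)
    for lo,hi in((.022,.04),(.055,.075)):
        q=P[m&(P[...,2]>lo)&(P[...,2]<hi)]
        if len(q)>20: print(n,lo,len(q),q.min(0).round(4),q.max(0).round(4),np.median(q,0).round(4),cv2.minAreaRect((q[:,:2]*1000).astype(np.float32)))
    if n=="scene": cv2.imwrite("pics/g4.png",cv2.resize(c["pixels"][170:370,200:440,::-1],None,fx=3,fy=3,interpolation=cv2.INTER_CUBIC))
E
```

```text
[0.51371761 0.22834474 0.15965078] [ 61.  31. -19.  27. -82. -67.] [-0.37790486  0.21394395 -0.5587856 ]
scene 0.022 357 [0.5305 0.0214 0.023 ] [0.5589 0.0919 0.0399] [0.5422 0.0536 0.0294] ((541.3627319335938, 57.12030792236328), (27.555078506469727, 68.72308349609375), 6.383904457092285)
scene 0.055 179 [0.5214 0.007  0.0551] [0.5592 0.0286 0.0672] [0.5394 0.0202 0.0624] ((540.3089599609375, 17.418094635009766), (37.8466796875, 19.927425384521484), 5.550926685333252)
top 0.022 557 [0.5132 0.0077 0.0224] [0.557  0.0878 0.0375] [0.5352 0.0549 0.0293] ((536.9151000976562, 48.8039665222168), (36.88375473022461, 77.95384979248047), 8.398589134216309)
top 0.055 145 [0.5231 0.0059 0.0557] [0.5594 0.0258 0.0685] [0.5405 0.0159 0.0632] ((541.460205078125, 16.173355102539062), (37.062320709228516, 15.831122398376465), 8.352043151855469)
```

View pics/g4.png

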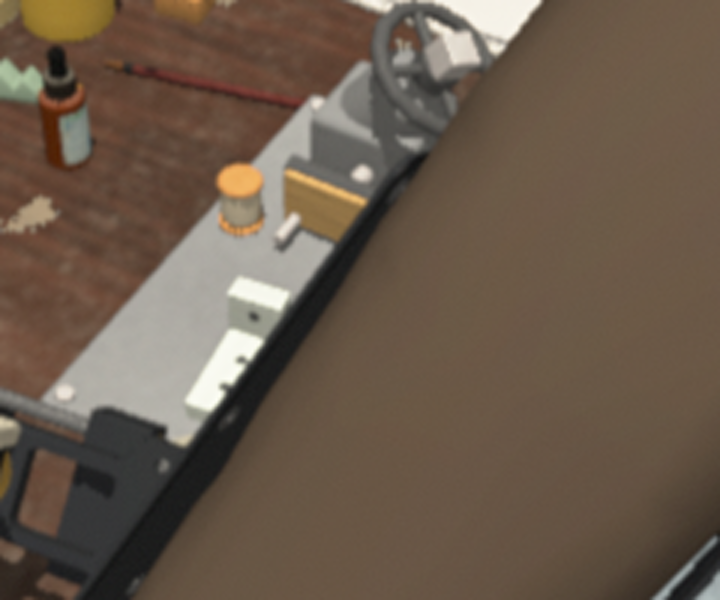

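The crop shows the L lying flat on its long leg, short leg upright at ~(260,305), facing the jaw. The spool at (240,200) is untouched. Top depth puts the heel at (0.5425, 0.008), so it stayed put. Next is the wheel pose from the first clouds.

```bash
cat >> h.py <<'E'
RJ=R.from_euler('z',1.4,degrees=True).as_matrix()
RW=RJ@R.from_euler('y',-35,degrees=True).as_matrix()  # wheel frame at zero turn: z=axis
E
python3 - <<'E'
from h import *
d=np.load("c0.npz"); c0=np.array([.505,-.163,.145]); A=[]
for n in("scene","top"):
    P=d[n]; px=d[n+"px"].astype(int); W=(P-c0)@RW
    rad=np.hypot(W[...,0],W[...,1]); m=(np.linalg.norm(P-c0,axis=-1)<.09)&(P[...,2]>.05)
    b=m&(rad<.024)&(W[...,2]>-.005); w=W[b]
    print(n,b.sum(),"height pct",np.percentile(w[:,2],[50,80,90,97]).round(4))
    top=w[abs(w[:,2]-np.percentile(w[:,2],80))<.003]; print(" top face",len(top),top.mean(0).round(4),cv2.minAreaRect((top[:,:2]*1000).astype(np.float32)))
    a=cv2.minAreaRect((w[:,:2]*1000).astype(np.float32)); print(" all",a)
    rim=m&(rad>.038)&(rad<.06)&(abs(W[...,2])<.03); q=W[rim]
    h=np.percentile(q[:,2],[50,80,95]); q=q[abs(q[:,2]-h[1])<.006]
    # circle fit
    M=np.c_[2*q[:,:2],np.ones(len(q))]; s=np.linalg.lstsq(M,(q[:,:2]**2).sum(1),rcond=None)[0]
    print(" rim",len(q),h.round(4),s[:2].round(4),np.sqrt(s[2]+s[0]**2+s[1]**2).round(4))
    # plane normal check of top face
    A=np.c_[top[:,:2],np.ones(len(top))]; print(" slope",np.linalg.lstsq(A,top[:,2],rcond=None)[0][:2].round(3))
E
```

```text
scene 135 height pct [0.0006 0.002  0.0029 0.0036]
 top face 103 [-0.0008 -0.0057  0.0013] ((-0.6692147254943848, -6.551548004150391), (25.343994140625, 23.455245971679688), 59.034385681152344)
 all ((-0.7138628959655762, -5.939069747924805), (27.222148895263672, 24.189960479736328), 61.4351806640625)
 rim 588 [-0.0239 -0.0222 -0.0209] [-0.0007 -0.0038] 0.0452
 slope [ 0.02  -0.015]
top 164 height pct [0.0007 0.0021 0.0027 0.0037]
 top face 133 [ 0.001  -0.0073  0.0012] ((0.6400303840637207, -7.486692428588867), (25.446088790893555, 23.890045166015625), 53.87680435180664)
 all ((0.42505574226379395, -7.287027359008789), (25.436805725097656, 24.578760147094727), 54.14175796508789)
 rim 728 [-0.0243 -0.0223 -0.0205] [ 0.0011 -0.006 ] 0.0453
 slope [0.013 0.001]
```

```bash
cat >> h.py <<'E'
BOSS=np.array([.505,-.163,.145])+RW@np.array([0,-.0065,-.0107])
def whl(g,up=-8):
    "tool pose on wheel: closing line at g deg in wheel plane, TCP 'up' mm along axis from boss centre"
    a=np.radians(g); z=-RW[:,2]; y=RW@np.array([np.cos(a),np.sin(a),0]); x=np.cross(y,z)
    return np.stack([x,y,z],1), BOSS+RW[:,2]*up/1000
E
python3 - <<'E'
from h import *
s,Rm,p=st(); print(p,BOSS,whl(236)[1])
for g in(236,):
    B=whl(g,100); print(B[1]); v=R.from_matrix(Rm.T@B[0]).as_rotvec()
    T=[(Rm@R.from_rotvec(v*k/9).as_matrix(),p+(B[1]-p)*k/9+np.array([0,0,.06*np.sin(np.pi*k/9)])) for k in range(1,10)]
    print(np.degrees(np.linalg.norm(v))); rows(Rm,p,T)
E
```

```text
[0.51259404 0.2244437  0.1573362 ] [ 0.51129424 -0.16934811  0.13623507] [ 0.51588149 -0.169236    0.12968186]
[ 0.45395372 -0.17074949  0.21815028]
62.33272558818704
travel [[0.0979, 0.0249, 0.0257], [0.1921, 0.0498, 0.0547], [0.2795, 0.0747, 0.0901], [0.3577, 0.0996, 0.1339], [0.4254, 0.1245, 0.1874], [0.4826, 0.1494, 0.2505], [0.5306, 0.1743, 0.3222], [0.5718, 0.1992, 0.4002], [0.6093, 0.2241, 0.4815]] 
dr [[0.0147, -0.0076, -0.0098], [0.0294, -0.0152, -0.0195], [0.0442, -0.0228, -0.0293], [0.0589, -0.0304, -0.0391], [0.0736, -0.0381, -0.0489], [0.0883, -0.0457, -0.0586], [0.103, -0.0533, -0.0684], [0.1178, -0.0609, -0.0782], [0.1325, -0.0685, -0.0879]]
```

Emit:
jog_arm:
  travel:
    - [0.098,0.025,0.026]
    - [0.192,0.05,0.055]
    - [0.28,0.075,0.09]
    - [0.358,0.1,0.134]
    - [0.425,0.1245,0.187]
    - [0.483,0.149,0.25]
    - [0.531,0.174,0.322]
    - [0.572,0.199,0.4]
    - [0.6093,0.2241,0.4815]
    - [0.6093,0.2241,0.4815]
  dr:
    - [0.0147,-0.0076,-0.0098]
    - [0.0294,-0.0152,-0.0195]
    - [0.0442,-0.0228,-0.0293]
    - [0.0589,-0.0304,-0.0391]
    - [0.0736,-0.0381,-0.0489]
    - [0.0883,-0.0457,-0.0586]
    - [0.103,-0.0533,-0.0684]
    - [0.1178,-0.0609,-0.0782]
    - [0.1325,-0.0685,-0.0879]
    - [0.1325,-0.0685,-0.0879]
  claw: [0.8,0.8,0.7,0.7,0.7,0.7,0.7,0.7,0.7,0.7]

```text
time_s: 15.85
tcp_pos: [0.4544, -0.1521, 0.2232]
eef_rot: [-161.4, -26.4, -39.7]
contact_force: [0.3, 0.5, -0.9]
gripper_width: 0.0611
gripper_force: 0.0
```

```bash
cat >> h.py <<'E'
def gam(Rm):
    y=RW.T@Rm[:,1]; return np.degrees(np.arctan2(y[1],y[0]))%360
E
python3 - <<'E'
from h import *
s,Rm,p=st(); B=whl(236,100); print(s["time_s"],s["joints"].round(1),p,B[1],R.from_matrix(Rm.T@B[0]).as_rotvec(degrees=True),gam(Rm),s["contact_force"],s["moment"])
rows(Rm,p,[B,whl(236,10),whl(236,-8)])
# jaw reference image + jaw top in jig frame
c=cam("scene"); np.save("ref.npy",c["pixels"]); save(c,"ref.png")
print([(d["conf"],d["extent"]) for d in r.boxes_of("jaw_top","scene")])
E
```

```text
15.85 [  9.7 -17.4 -53.3  16.3 -23.6  31.7] [ 0.45443544 -0.15213074  0.22323869] [ 0.45395372 -0.17074949  0.21815028] [ 3.58443853  1.4178718  -2.07183667] 233.97005743013523 [ 0.25818698  0.50959324 -0.86145895] [-0.01930548  1.91830728  0.02309133]
travel [[0.0161, 0.0339, 0.009], [0.0204, 0.0226, 0.1886], [0.0212, 0.0203, 0.2245]] 
dr [[0.01, 0.0039, -0.0058], [0.01, 0.0039, -0.0058], [0.01, 0.0039, -0.0058]]
[(0.93, [292.6, 217.8, 333.1, 254.8])]
```

View pics/ref.png

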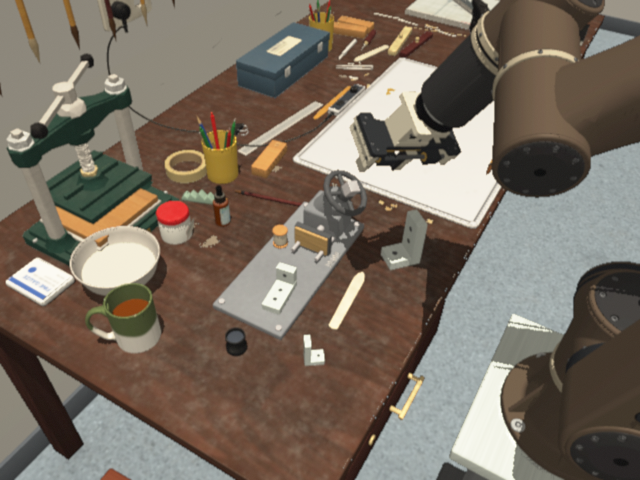

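The view shows the L lying flat at (280,288), the jaw at (312,238) and the wheel at (345,193), all unobstructed. The spool, folder and loupe are in place. I'll let the arm settle.

Emit:
jog_arm:
  travel:
    - [0,0,0]
    - [0,0,0]
    - [0,0,0]
    - [0,0,0]
    - [0,0,0]
    - [0,0,0]
    - [0,0,0]
    - [0,0,0]
    - [0,0,0]
    - [0,0,0]
  dr:
    - [0,0,0]
    - [0,0,0]
    - [0,0,0]
    - [0,0,0]
    - [0,0,0]
    - [0,0,0]
    - [0,0,0]
    - [0,0,0]
    - [0,0,0]
    - [0,0,0]
  claw: [0.7,0.7,0.7,0.7,0.7,0.7,0.7,0.7,0.7,0.7]

```text
time_s: 17.2
tcp_pos: [0.4562, -0.1505, 0.2243]
eef_rot: [-161.5, -26.4, -39.7]
contact_force: [0.9, -0.1, -0.4]
gripper_width: 0.0615
gripper_force: 0.0
```

```bash
python3 - <<'E'
from h import *
s,Rm,p=st(); B=whl(236,100); print(s["time_s"],s["joints"].round(1),p,B[1],R.from_matrix(Rm.T@B[0]).as_rotvec(degrees=True),gam(Rm),s["contact_force"],s["moment"])
rows(Rm,p,[B,whl(236,10),whl(236,-8)])
E
```

```text
17.2 [ 10.  -17.3 -53.3  16.7 -23.7  31.2] [ 0.45624673 -0.15050875  0.22433175] [ 0.45395372 -0.17074949  0.21815028] [ 3.61126335  1.41355329 -2.0261744 ] 234.01593212736304 [ 0.86308313 -0.14457751 -0.41427296] [-0.02189505  1.86318173  0.03487619]
travel [[0.0145, 0.039, 0.0091], [0.0187, 0.0276, 0.1887], [0.0196, 0.0253, 0.2246]] 
dr [[0.01, 0.0039, -0.0056], [0.01, 0.0039, -0.0056], [0.01, 0.0039, -0.0056]]
```

```bash
python3 - <<'E'
from h import *
s,Rm,p=st(); rows(Rm,p,[whl(236,45)])
E
```

```text
travel [[0.0171, 0.032, 0.1188]] 
dr [[0.01, 0.0039, -0.0056]]
```

Emit:
jog_arm:
  travel:
    - [0.005,0.01,0.03]
    - [0.01,0.02,0.06]
    - [0.014,0.027,0.09]
    - [0.0171,0.032,0.1188]
    - [0.0171,0.032,0.1188]
    - [0.0171,0.032,0.1188]
    - [0.0171,0.032,0.1188]
    - [0.0171,0.032,0.1188]
    - [0.0171,0.032,0.1188]
    - [0.0171,0.032,0.1188]
  dr:
    - [0.003,0.001,-0.001]
    - [0.006,0.002,-0.003]
    - [0.008,0.003,-0.004]
    - [0.01,0.0039,-0.0056]
    - [0.01,0.0039,-0.0056]
    - [0.01,0.0039,-0.0056]
    - [0.01,0.0039,-0.0056]
    - [0.01,0.0039,-0.0056]
    - [0.01,0.0039,-0.0056]
    - [0.01,0.0039,-0.0056]
  claw: [0.6,0.6,0.6,0.6,0.6,0.6,0.6,0.6,0.6,0.6]

```text
time_s: 18.45
tcp_pos: [0.4855, -0.1699, 0.1733]
eef_rot: [-158.6, -28.4, -38.1]
contact_force: [0.1, 0.7, -1.2]
gripper_width: 0.0525
gripper_force: 0.0
```

```bash
python3 - <<'E'
from h import *
s,Rm,p=st(); B=whl(236,45); print(s["time_s"],s["joints"].round(1),p,B[1],R.from_matrix(Rm.T@B[0]).as_rotvec(degrees=True),gam(Rm))
rows(Rm,p,[B,whl(236,10),whl(236,-8)])
# recheck boss angle w/ fresh clouds if visible
P=cloud(cam("scene")); W=(P-BOSS)@RW; rad=np.hypot(W[...,0],W[...,1]); w=W[(rad<.02)&(abs(W[...,2]-.012)<.004)]; print(len(w), cv2.minAreaRect((w[:,:2]*1000).astype(np.float32)) if len(w)>9 else 0)
E
```

```text
18.45 [  3.4  -8.2 -52.9   6.3 -10.4  48.2] [ 0.48551683 -0.16989841  0.17329614] [ 0.48549101 -0.16997873  0.17309692] [-0.00303008 -0.00230599 -0.0049519 ] 235.99504815636493
travel [[-0.0001, 0.0003, 0.0003], [-0.0001, 0.0003, 0.0703], [-0.0001, 0.0003, 0.1063]] 
dr [[-0.0, -0.0, -0.0], [-0.0, -0.0, -0.0], [-0.0, -0.0, -0.0]]
98 ((-1.9620614051818848, 3.1722936630249023), (27.935989379882812, 22.9432373046875), 40.644752502441406)
```

Emit:
jog_arm:
  travel:
    - [0,0,0.02]
    - [0,0,0.045]
    - [0,0,0.07]
    - [0,0,0.09]
    - [0,0,0.106]
    - [0,0,0.106]
    - [0,0,0.106]
    - [0,0,0.106]
    - [0,0,0.106]
    - [0,0,0.106]
  dr:
    - [0,0,0]
    - [0,0,0]
    - [0,0,0]
    - [0,0,0]
    - [0,0,0]
    - [0,0,0]
    - [0,0,0]
    - [0,0,0]
    - [0,0,0]
    - [0,0,0]
  claw: [0.6,0.6,0.6,0.6,0.5,0.4,0.3,0.2,0.2,0.2]
  newtons: 12

```text
time_s: 19.75
tcp_pos: [0.516, -0.1712, 0.1307]
eef_rot: [-158.4, -28.2, -38.0]
contact_force: [-1.4, 3.6, 0.8]
gripper_width: 0.0238
gripper_force: 12.0
```

```bash
python3 - <<'E'
from h import *
s,Rm,p=st(); B=whl(236,-8); print(s["time_s"],s["joints"].round(1),p,B[1],R.from_matrix(Rm.T@B[0]).as_rotvec(degrees=True),gam(Rm),s["contact_force"],s["moment"],s["gripper_width"],s["gripper_force"])
E
```

```text
19.75 [  2.   -0.1 -55.   10.1  -0.2  45.4] [ 0.51600403 -0.17120561  0.13073786] [ 0.51588149 -0.169236    0.12968186] [-0.23839808  0.20162478  0.00367887] 236.00325941613744 [-1.43463287  3.63318848  0.82640692] [0.76471908 2.08180643 0.58286365] 0.023825956971162094 11.98929101228714
```

```bash
python3 - <<'E'
from h import *
s,Rm,p=st(); rows(Rm,p,[whl(236,0),whl(236,-8)])
E
```

```text
travel [[-0.0034, -0.0026, -0.0143], [-0.0033, -0.0025, 0.0017]] 
dr [[-0.0007, 0.0006, 0.0], [-0.0007, 0.0006, 0.0]]
```

Emit:
jog_arm:
  travel:
    - [0,0,0]
    - [0,0,0]
    - [-0.0034,-0.0026,-0.0143]
    - [-0.0034,-0.0026,-0.0143]
    - [-0.0034,-0.0026,-0.0143]
    - [-0.0034,-0.0026,-0.0143]
    - [-0.0034,-0.0026,-0.0143]
    - [-0.0034,-0.0026,-0.0143]
    - [-0.0034,-0.0026,-0.0143]
    - [-0.0034,-0.0026,-0.0143]
  dr:
    - [0,0,0]
    - [0,0,0]
    - [-0.0007,0.0006,0]
    - [-0.0007,0.0006,0]
    - [-0.0007,0.0006,0]
    - [-0.0007,0.0006,0]
    - [-0.0007,0.0006,0]
    - [-0.0007,0.0006,0]
    - [-0.0007,0.0006,0]
    - [-0.0007,0.0006,0]
  claw: [0.4,0.4,0.4,0.4,0.4,0.2,0.2,0.2,0.2,0.2]
  newtons: 25

```text
time_s: 21.0
tcp_pos: [0.5113, -0.1708, 0.1365]
eef_rot: [-158.6, -28.2, -38.0]
contact_force: [2.7, -0.4, -2.3]
gripper_width: 0.0236
gripper_force: 25.0
```

```bash
cat >> h.py <<'E'
def report(g,up):
    s,Rm,p=st(); B=whl(g,up); print(s["time_s"],s["joints"].round(1),"perr mm",((p-B[1])@RW*1000).round(2),"roterr",R.from_matrix(Rm.T@B[0]).as_rotvec(degrees=True).round(2),"gam",gam(Rm).round(2),"F",s["contact_force"].round(1),"Maxis",round(float(s["moment"]@RW[:,2]),3),s["gripper_width"].round(4),s["gripper_force"].round(1))
    return s,Rm,p
def jaw():
    "jaw travel mm since ref, by template match along the bed direction (scene)"
    ref=cv2.cvtColor(np.load("ref.npy"),cv2.COLOR_RGB2GRAY).astype(np.float32)
    out=[]
    c=cam("scene"); g=cv2.cvtColor(c["pixels"],cv2.COLOR_RGB2GRAY).astype(np.float32)
    # jaw top-edge point, image direction of +y jig
    def proj(P):
        q=(P-np.array(c["position"]))@c["R"]; return np.array([c["cx"]+c["fx"]*q[0]/-q[2],c["cy"]-c["fy"]*q[1]/-q[2]])
    J=np.array([.557,-.095,.050]); yj=RJ[:,1]
    jac=(proj(J+yj*.005)-proj(J-yj*.005))/10  # px per mm
    x0,y0,x1,y1=298,226,328,256
    t=ref[y0:y1,x0:x1]; best=None
    wx,wy=np.meshgrid(np.arange(x0,x1),np.arange(y0,y1))
    res=[]
    ds=np.arange(-2,14,.1)
    for d in ds:
        m=cv2.remap(g,(wx+jac[0]*d).astype(np.float32),(wy+jac[1]*d).astype(np.float32),cv2.INTER_CUBIC)
        res.append(np.corrcoef(m.ravel(),t.ravel())[0,1])
    k=int(np.argmax(res)); return round(ds[k],2),round(res[k],3),jac.round(3)
E
python3 - <<'E'
from h import *
s,Rm,p=report(236,0); print(jaw())
B=whl(236,0); rows(B[0],B[1],[whl(236-d,0) for d in (3,30)])
E
```

```text
Traceback (most recent call last):
  File "h.py", line 51, in report
    s,Rm,p=st(); B=whl(g,up); print(s["time_s"],s["joints"].round(1),"perr mm",((p-B[1])@RW*1000).round(2),"roterr",R.from_matrix(Rm.T@B[0]).as_rotvec(degrees=True).round(2),"gam",gam(Rm).round(2),"F",s["contact_force"].round(1),"Maxis",round(float(s["moment"]@RW[:,2]),3),s["gripper_width"].round(4),s["gripper_force"].round(1))
                                                                                                                                                                                                                                                                                 ^^^^^^^^^^^^^^^^^^^^^^^^
AttributeError: 'float' object has no attribute 'round'
```

```bash
sed -i 's/s\["gripper_width"\].round(4),s\["gripper_force"\].round(1))/round(s["gripper_width"],4),round(s["gripper_force"],1))/' h.py
python3 - <<'E'
from h import *
s,Rm,p=report(236,0); print(jaw())
B=whl(236,0); rows(B[0],B[1],[whl(236-d,0) for d in (3,30)])
E
```

```text
21.0 [  1.8  -1.3 -56.2  13.5  -0.2  42.2] perr mm [ 0.16 -1.47  0.2 ] roterr [-0.1   0.18  0.  ] gam 236.0 F [ 2.7 -0.4 -2.3] Maxis 0.059 0.0236 25.0
(np.float64(0.0), np.float64(1.0), array([-0.246,  0.295]))
travel [[0.0, 0.0, 0.0], [0.0, 0.0, 0.0]] 
dr [[-0.0, 0.0, 0.0083], [-0.0, 0.0, 0.0833]]
```

Emit:
jog_arm:
  travel:
    - [0,0,0]
    - [0,0,0]
    - [0,0,0]
    - [0,0,0]
    - [0,0,0]
    - [0,0,0]
    - [0,0,0]
    - [0,0,0]
    - [0,0,0]
    - [0,0,0]
  dr:
    - [0,0,0.0083]
    - [0,0,0.0167]
    - [0,0,0.025]
    - [0,0,0.0333]
    - [0,0,0.0417]
    - [0,0,0.05]
    - [0,0,0.0583]
    - [0,0,0.0667]
    - [0,0,0.075]
    - [0,0,0.0833]
  claw: [0.2,0.2,0.2,0.2,0.2,0.2,0.2,0.2,0.2,0.2]

```text
time_s: 22.3
tcp_pos: [0.5114, -0.1708, 0.1366]
eef_rot: [-147.8, -14.4, -66.8]
contact_force: [2.9, -1.1, -4.4]
gripper_width: 0.0235
gripper_force: 25.0
```

```bash
python3 - <<'E'
from h import *
s,Rm,p=report(206,0); print(jaw())
E
```

```text
22.3 [  1.8  -1.3 -56.2  13.5  -0.2  12.1] perr mm [ 0.28 -1.42  0.23] roterr [-0.01  0.21 -0.07] gam 205.93 F [ 2.9 -1.1 -4.4] Maxis 0.231 0.0235 25.0
(np.float64(0.0), np.float64(0.998), array([-0.246,  0.295]))
```

Emit:
jog_arm:
  travel:
    - [0,0,0]
    - [0,0,0]
    - [0,0,0]
    - [0,0,0]
    - [0,0,0]
    - [0,0,0]
    - [0,0,0]
    - [0,0,0]
    - [0,0,0]
    - [0,0,0]
  dr:
    - [0,0,0.01]
    - [0,0,0.02]
    - [0,0,0.03]
    - [0,0,0.04]
    - [0,0,0.05]
    - [0,0,0.06]
    - [0,0,0.07]
    - [0,0,0.08]
    - [0,0,0.09]
    - [0,0,0.1]
  claw: [0.2,0.2,0.2,0.2,0.2,0.2,0.2,0.2,0.2,0.2]

```text
time_s: 23.6
tcp_pos: [0.5115, -0.1707, 0.1366]
eef_rot: [-145.5, 5.9, -96.7]
contact_force: [5.5, -0.4, -4.6]
gripper_width: 0.0235
gripper_force: 25.0
```

```bash
python3 - <<'E'
from h import *
s,Rm,p=report(170,0); print(jaw(),jaw())
E
```

```text
23.6 [  1.8  -1.3 -56.2  13.5  -0.2 -23.9] perr mm [ 0.37 -1.39  0.23] roterr [ 0.11  0.18 -0.02] gam 169.98 F [ 5.5 -0.4 -4.6] Maxis 0.197 0.0235 25.0
(np.float64(2.0), np.float64(0.991), array([-0.246,  0.295])) (np.float64(2.2), np.float64(0.991), array([-0.246,  0.295]))
```

Emit:
jog_arm:
  travel:
    - [0,0,0]
    - [0,0,0]
    - [0,0,0]
    - [0,0,0]
    - [0,0,0]
    - [0,0,0]
    - [0,0,0]
    - [0,0,0]
    - [0,0,0]
    - [0,0,0]
  dr:
    - [0,0,0.011]
    - [0,0,0.022]
    - [0,0,0.033]
    - [0,0,0.044]
    - [0,0,0.056]
    - [0,0,0.067]
    - [0,0,0.078]
    - [0,0,0.089]
    - [0,0,0.1]
    - [0,0,0.1111]
  claw: [0.2,0.2,0.2,0.2,0.2,0.2,0.2,0.2,0.2,0.2]

```text
time_s: 24.95
tcp_pos: [0.5116, -0.1708, 0.1367]
eef_rot: [-155.9, 26.1, -132.8]
contact_force: [4.2, -0.8, -4.3]
gripper_width: 0.024
gripper_force: 25.0
```

```bash
python3 - <<'E'
from h import *
s,Rm,p=report(130,0); print(jaw(),jaw())
E
```

```text
24.95 [  1.8  -1.3 -56.2  13.5  -0.1 -63.8] perr mm [ 0.45 -1.45  0.23] roterr [0.19 0.07 0.04] gam 130.04 F [ 4.2 -0.8 -4.3] Maxis 0.206 0.024 25.0
(np.float64(4.1), np.float64(0.983), array([-0.246,  0.295])) (np.float64(4.1), np.float64(0.983), array([-0.246,  0.295]))
```

Emit:
jog_arm:
  travel:
    - [0,0,0]
    - [0,0,0]
    - [0,0,0]
    - [0,0,0]
    - [0,0,0]
    - [0,0,0]
    - [0,0,0]
    - [0,0,0]
    - [0,0,0]
    - [0,0,0]
  dr:
    - [0,0,0.011]
    - [0,0,0.022]
    - [0,0,0.033]
    - [0,0,0.044]
    - [0,0,0.056]
    - [0,0,0.067]
    - [0,0,0.078]
    - [0,0,0.089]
    - [0,0,0.1]
    - [0,0,0.1111]
  claw: [0.2,0.2,0.2,0.2,0.2,0.2,0.2,0.2,0.2,0.2]

```text
time_s: 26.3
tcp_pos: [0.5116, -0.1709, 0.1367]
eef_rot: [179.9, 34.9, -178.5]
contact_force: [5.7, -1.7, -5.8]
gripper_width: 0.0237
gripper_force: 25.0
```

```bash
python3 - <<'E'
from h import *
s,Rm,p=report(90,0); print(jaw(),jaw())
E
```

```text
26.3 [   1.8   -1.3  -56.2   13.5   -0.2 -103.7] perr mm [ 0.47 -1.52  0.25] roterr [ 0.19 -0.06  0.09] gam 90.09 F [ 5.7 -1.7 -5.8] Maxis 0.257 0.0237 25.0
(np.float64(6.6), np.float64(0.979), array([-0.246,  0.295])) (np.float64(6.6), np.float64(0.979), array([-0.246,  0.295]))
```

Emit:
jog_arm:
  travel:
    - [0,0,0]
    - [0,0,0]
    - [0,0,0]
    - [0,0,0]
    - [0,0,0]
    - [0,0,0]
    - [0,0,0]
    - [0,0,0]
    - [0,0,0]
    - [0,0,0]
  dr:
    - [0,0,0.011]
    - [0,0,0.022]
    - [0,0,0.033]
    - [0,0,0.044]
    - [0,0,0.056]
    - [0,0,0.067]
    - [0,0,0.078]
    - [0,0,0.089]
    - [0,0,0.1]
    - [0,0,0.1111]
  claw: [0.2,0.2,0.2,0.2,0.2,0.2,0.2,0.2,0.2,0.2]

```text
time_s: 27.65
tcp_pos: [0.5116, -0.1709, 0.1367]
eef_rot: [155.7, 25.9, 135.9]
contact_force: [5.4, -2.4, -5.6]
gripper_width: 0.0237
gripper_force: 25.0
```

```bash
cat > jf.py <<'E'
from h import *
# independent measure: wood cheek edge / jaw via depth: median jig-y of cheek face points
def cheek(P,px):
    J0=np.array([.557,-.1687,0]); Q=(P-J0)@RJ; px=px.astype(int)
    m=(abs(Q[...,0])<.03)&(Q[...,1]>.05)&(Q[...,1]<.11)&(Q[...,2]>.03)&(Q[...,2]<.06)&(px[...,0]-px[...,2]>40)
    return np.median(Q[m][:,1])*1000,m.sum()
E
python3 - <<'E'
from jf import *
s,Rm,p=report(50,0); print(jaw(),jaw())
c=cam("scene"); d=np.load("c0.npz"); print(cheek(d["scene"],d["scenepx"]),cheek(cloud(c),c["pixels"]))
E
```

```text
27.65 [   1.8   -1.3  -56.2   13.5   -0.2 -143.7] perr mm [ 0.46 -1.57  0.26] roterr [ 0.1  -0.17  0.09] gam 50.09 F [ 5.4 -2.4 -5.6] Maxis 0.299 0.0237 25.0
(np.float64(8.8), np.float64(0.965), array([-0.246,  0.295])) (np.float64(8.8), np.float64(0.965), array([-0.246,  0.295]))
(np.float64(83.7729501072742), np.int64(291)) (np.float64(92.61764181714206), np.int64(280))
```

Emit:
jog_arm:
  travel:
    - [0,0,0]
    - [0,0,0]
    - [0,0,0]
    - [0,0,0]
    - [0,0,0]
    - [0,0,0]
    - [0,0,0]
    - [0,0,0]
    - [0,0,0]
    - [0,0,0]
  dr:
    - [0,0,0.009]
    - [0,0,0.018]
    - [0,0,0.027]
    - [0,0,0.036]
    - [0,0,0.045]
    - [0,0,0.054]
    - [0,0,0.061]
    - [0,0,0.061]
    - [0,0,0.061]
    - [0,0,0.061]
  claw: [0.2,0.2,0.2,0.2,0.2,0.2,0.2,0.2,0.2,0.2]

```text
time_s: 29.05
tcp_pos: [0.5115, -0.171, 0.1367]
eef_rot: [148.3, 15.6, 115.3]
contact_force: [6.1, -2.8, -5.1]
gripper_width: 0.0236
gripper_force: 25.0
```

```bash
python3 - <<'E'
from jf import *
s,Rm,p=report(28,0); print(jaw(),jaw())
c=cam("scene"); d=np.load("c0.npz"); print(cheek(d["scene"],d["scenepx"]),cheek(cloud(c),c["pixels"]))
c=cam("scene"); print(cheek(cloud(c),c["pixels"]))
E
```

```text
29.05 [   1.8   -1.3  -56.2   13.5   -0.2 -165.6] perr mm [ 0.41 -1.61  0.25] roterr [ 0.02 -0.19  0.24] gam 28.24 F [ 6.1 -2.8 -5.1] Maxis 0.203 0.0236 25.0
(np.float64(10.2), np.float64(0.958), array([-0.246,  0.295])) (np.float64(10.2), np.float64(0.958), array([-0.246,  0.295]))
(np.float64(83.7729501072742), np.int64(291)) (np.float64(93.77714273596851), np.int64(289))
(np.float64(93.70928964911232), np.int64(286))
```

Emit:
jog_arm:
  travel:
    - [0,0,0]
    - [0,0,0]
    - [0,0,0]
    - [0,0,0]
    - [0,0,-0.02]
    - [0,0,-0.05]
    - [0,0,-0.08]
    - [0,0,-0.1]
    - [0,0,-0.1]
    - [0,0,-0.1]
  dr:
    - [0,0,0]
    - [0,0,0]
    - [0,0,0]
    - [0,0,0]
    - [0,0,0]
    - [0,0,0]
    - [0,0,0]
    - [0,0,0]
    - [0,0,0]
    - [0,0,0]
  claw: [0.4,0.6,0.6,0.6,0.6,0.6,0.6,0.6,0.6,0.6]

```text
time_s: 30.5
tcp_pos: [0.4827, -0.1718, 0.1773]
eef_rot: [148.3, 15.5, 115.1]
contact_force: [-0.6, -0.6, -0.7]
gripper_width: 0.0524
gripper_force: 0.0
```

```bash
python3 - <<'E'
from jf import *
s,Rm,p=report(28,50); print(jaw())
c=cam("scene"); print(cheek(cloud(c),c["pixels"])); save(c,"end.png")
q=np.load("ref.npy")
for n in("thread_spool","bone_folder","loupe","angle_heel"):
    print(n,[(x["conf"],x["at"]) for x in r.tip_of(n,"scene")[:3]])
E
```

```text
30.5 [   2.9   -8.7  -51.3    3.1  -12.5 -156.2] perr mm [ 0.04 -1.71  0.07] roterr [-0.   -0.21  0.06] gam 28.06 F [-0.6 -0.6 -0.7] Maxis 0.132 0.0524 0.0
(np.float64(10.2), np.float64(0.958), array([-0.246,  0.295]))
(np.float64(93.70187524793175), np.int64(288))
thread_spool [(0.84, [278.4, 242.7])]
bone_folder [(0.8, [348.4, 297.1])]
loupe [(0.66, [233.0, 345.0]), (0.66, [310.7, 231.1])]
angle_heel [(0.91, [286.5, 278.1]), (0.68, [306.5, 360.1]), (0.64, [282.4, 293.8])]
```

View pics/end.png

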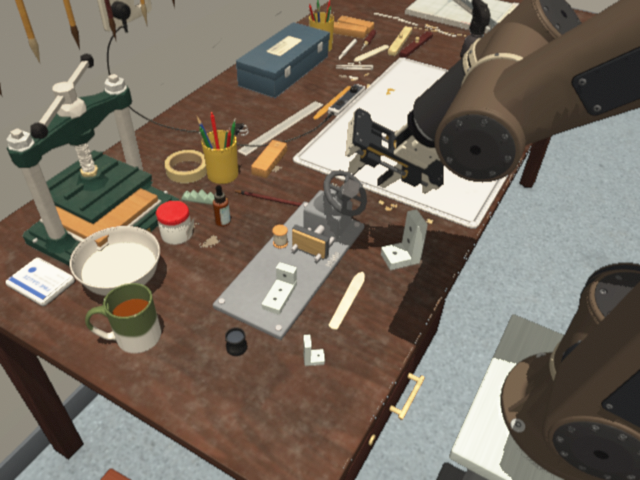

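The gripper (about (395,160)) is clear of the wheel. The jaw at (310,241) has advanced 10 mm, the L lies flat at (280,288), and the spool, folder and loupe are where they were.

```bash
python3 -c "from plant import r; print(r.close_job())"
```

```text
the job is handed in; nothing more can be done
None
```

I handed the job in with the L-block flat on its long leg, its corner within about 1 mm of where it started, and the jaw wound in about 10.0–10.2 mm; on the first try at the last few degrees of tipping, though, the gripper was pushed up, probably by resting on the loupe, and the wrist read 48.6 N, so the 40 N limit may have been broken, though the loupe didn't move.

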